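Jam the clamp bar with its thumb wedge

TASK

Clamp the half-round wooden former in the steel bench fixture: first slide the bar up gently until its jaw holds the former against the back stop, then slide the thumb wedge along its ramp, in the same direction, and press it firmly, without ramming, until it is jammed tight between ramp and bar. Let go with the former clamped and the wedge lying flat in its slot, and leave everything else on the bench where it is.

Things in the scene. Friction and masses are not known exactly. Their poses are not given: they have to be found in the camera images.
- base: Fixture base plate, steel, 370 (x) x 180 (y) x 10 mm, bolted down. Origin on the bench top, 15 mm ahead (+x) of the plate's centre. Both bar and wedge are pushed along its +x; +y points from the bar to the ramp block. A guide rail stands beside the bar at y -33 to -55 mm, x -120 to 70 mm, 40 mm above the bench. The other fixture parts' axes are parallel to the base's.
- bar (a joint): Travel of the sliding bar, m: 0 fully open, grows along the base's +x, limit 0.065. It slides stiffly (about 2.5 N of friction) and stays where it is left; it closes on the former between about 0.03 and 0.05.
- bar_jaw (a point): Middle of the front (+x) face of the bar's jaw, 33 mm above the bench. The jaw is a cross plate 14 mm thick, 70 mm wide, 11 to 55 mm above the bench. The bar behind it is 30 mm wide, 12 to 42 mm above the bench, and ends 135 mm behind the jaw face. Its +y side, on the line y = 0 of the base, is what the wedge rubs on.
- bar_lug (a point): Centre of the top of the upright lug by which the bar is pushed or pulled: 18 mm along x, 22 mm across y, from the bar's top at 42 mm to 80 mm above the bench, 70 mm behind the jaw face.
- former: The workpiece: loose hardwood half-round, 0.12 kg, 46 mm along x (between jaw and stop), 76 mm along y, 49 mm high with a round top. Origin at the centre of its underside. It stands on the base 5 to 9 mm short of the stop, slightly askew; the bar pushes it home. Squeezing it with more than about 25 N would bruise it.
- stop: Fixed steel back stop, 24 x 90 mm, 46 mm high on the base plate. Origin at the foot of the middle of its -x face, which looks to the former, 10 mm above the bench. Where it is bolted along x varies by several mm. The former is clamped when jaw face and stop face are 46 mm apart, with under 1.5 mm of play.
- wedge: Loose steel thumb wedge, 0.45 kg, in the slot between the bar and the fixed ramp block: 140 mm long (x, thin end ahead), 30 mm high, 14 mm thick at the thin end, 31 at the tail, a ribbed thumb rest 8 mm high on the tail. Origin on the underside, mid-length, on the straight face that rubs on the bar. It jams after 30 to 85 mm of travel: feel for it. An identical spare lies off the fixture.
- wedge_tail (a point): Centre of the wedge's tail end face (31 x 30 mm), 25 mm above the bench; push here along +x, or grip the tail across y. The ramp block (112 x 24 mm, 36 mm above the bench, its face closing 1 mm in 8 along +x) is set anew each time; jammed, 15 mm or more of tail stands out behind it. A push of about 15 N jams the wedge and it stays so; under 10 N is too little, over 22 N is ramming.
- washer: Bystander: loose washer, 26 mm across, 4 mm thick, lying on the base plate; leave it alone. Origin under its centre.
- bolt: Bystander: loose bolt standing on its head on the base plate, 18 mm across, 37 mm high; leave it alone. Origin under its centre.
- spare_wedge: Bystander: spare wedge, same shape as the other, lying on the bench to the right of the fixture; leave it alone.
- hammer: Bystander: hammer lying on the bench to the left; leave it alone.
- screwdriver: Bystander: screwdriver lying on the bench to the right; leave it alone.
- disc: Bystander: grinding disc, 116 mm across, lying on the bench to the left; leave it alone. Origin under its centre.
- oil_tin: Bystander: round tin, 60 mm across, 110 mm high, on the right of the bench; leave it alone. Origin under its centre.
- offcut: Bystander: wood offcut 90 x 45 x 30 mm, on the left of the bench; leave it alone. Origin under its centre.
Not all that is in view belongs to the job. What is shaped like the wedge but blue is not meant.

How it is judged:
By the outcome, as a careful person would: the job done as asked, in the order asked, and still so for the second after the job is handed in, with the robot touching nothing.
It also fails if it takes over 58 s, if anything falls off the work surface, if the arm or the gripper's body presses on something with over 40 N, if the wrist force passes 120 N, or if a joint passes its speed limit or range.

ROBOT

A 6-joint arm with a two-finger parallel gripper is mounted at the origin on the work surface. World frame = base frame: x ahead of the robot, y to its left, z up, the work surface at z = 0. Lengths are in mm, angles in rad, forces in N, time in s.
With the tool pointing down it reaches from about 350 to 775 mm from the base axis. Payload 7.3 kg.
Tool frame: the origin (TCP) lies on the centre line of the jaws, within the pads' length; the fingertips stand 22 mm ahead of it and the grasp point (between the pads) lies 3 mm ahead of it; x points along the fingers, z is the direction in which the jaws open and shut, and the axes are right-handed (so a half turn about x gives the same grasp; the last joint's range is limited). The gripper opens to 92 mm and grips with 3 to 60 N. Pads are 19 mm wide; open, the fingers measure 130 mm over their backs; the gripper's body (75 mm by 190 mm) begins 47 mm behind the grasp point.
Start: joints at [1.188, 0.342, 1.524, -0, 1.275, -0.146], TCP at [123.144, 510.371, 248.741] pointing down, gripper open.
Joint ranges: [-2.53, 2.53], [-0.77, 2.02], [0.04, 2.7], [-1, 4.14], [0.28, 2.66], [-3.11, 3.11]. Speed limits (rad/s): [2.57, 2.57, 3.14, 3.14, 3.14, 3.14].

INTERFACE

Orientations are given as [roll, pitch, yaw] about the fixed x, y, z axes, in that order (R = Rz(yaw) Ry(pitch) Rx(roll)).
In Python, from plant import readout, imaging, bot gives the robot as it stands.
- The arm moves only by the tool arm_command, never from a script. Its argument "plan" is a list of rows, each an object of numbers: "tx", "ty", "tz": the shift along the tool's x, y, z in cm; "wx", "wy", "wz": the turn, a rotation vector about the tool's x, y, z in rad; "jaw": the opening, from -1 (shut) to 1 (fully open). In form: [{"tx": .., "ty": .., "tz": .., "wx": .., "wy": .., "wz": .., "jaw": ..}, ...]. A call has 1 to 20 rows; each row shifts and turns the commanded pose from where the row before left it, along the tool's axes as they then stand; what a row does not reach is not made up. A row lasts 1/10 s, in which the tool goes at most 50 mm and 8.59 degrees, less where a joint would pass 70% of its speed; a pose out of reach is approached as far as the arm can. A call with a gripper value outside its range is refused whole. The fingers move at their own pace and stop on an object; the grip force is fixed at half the most. Time passes only in rows, so rows that do not move let the fingers close. It gives the time, the measured TCP pose, the force and the opening at its end, in the units of the state.
- readout.get_obs(): the state, without advancing time (a new reading comes with each control period).
- imaging.capture(name): name is "side" or "top" or "wrist"; returns the picture (480x640x3 uint8, blue, green, red); there is no depth.
- imaging.get_calibration(name): a dict with "fx", "fy", "cx", "cy" (pixels), "position" and "rotation" of the camera in the world; the wrist camera has in their place "mount" (4x4, takes a point from camera to tool coordinates, whose origin is the TCP and whose axes are the tool frame's). Camera axes: x right, y up, looking along -z (the intrinsics and any distortion apply to the point x, -y, -z); pixel columns grow to the right and rows downward; lengths in mm; the calibration is good to about 2 mm. A picture is of the moment at which its call begins: read the wrist's pose just before it. get_calibration takes no time and is no camera call.
- bot.close_job(): hands the job in, once; it reports no verdict.
The state is a dict: "time": time; "joint_positions": joint angles; "dq": joint speeds; "tau": joint torques, N m; "tool_pos": TCP position; "tcp_rot": TCP orientation; "contact_force": force on the tool from outside, world axes, zero at the start; "moment": the same for the moment, N m; "grip_width": finger opening in mm.
Only numpy, scipy, OpenCV 4.12 (cv2) and the standard library are available. Lean on these libraries where they do the work, as an engineer would, in place of code of your own. Each camera call takes 0.05 s, during which the arm holds its last target.

## Working session

There is one attempt and no reset: what is moved stays moved. The work goes in short steps, Python scripts to look and compute and a tool call to move; the robot and the scene stay as the last step left them, time stands still between calls to the robot, and variables do not carry over. Pictures are saved under pics/ and viewed, and the job is handed in when it is done.

Besides the shell and the picture viewer there is one more tool, called after "Request:" by a JSON object that holds its "op" and its "data", one argument or row to a line. arm_command: Moves the arm, as the interface text tells. Its arguments: {"type":"object","properties":{"plan":{"type":"array"}},"required":["plan"]}

```bash
ls; mkdir -p pics; python3 - <<'E'
from plant import readout, imaging, bot
import cv2
print(readout.get_obs())
for n in ["side","top","wrist"]:
    print(n,imaging.get_calibration(n))
for n in ["side","top"]:
    cv2.imwrite(f"pics/{n}0.png",imaging.capture(n))
E
```

```text
pics
{'time': 0.0, 'joint_positions': array([ 1.18798910e+00,  3.42700940e-01,  1.52504293e+00, -4.08026036e-05,
        1.27540032e+00, -1.46024480e-01]), 'dq': array([ 4.75768583e-04, -1.51883686e-04, -3.52581666e-04,  3.44878622e-04,
       -5.76519507e-07,  2.64897662e-04]), 'tau': array([-2.60759180e-04, -4.31247175e+01, -2.44218546e+01,  7.16391834e-02,
        5.61482913e-02, -1.25706447e-04]), 'tool_pos': array([123.00823255, 509.98677178, 248.04720617]), 'tcp_rot': array([ 3.02071013,  1.5692443 , -1.92844969]), 'contact_force': array([-0.32878641, -0.20433732, -1.03611245]), 'moment': array([-0.01874469, -0.03686339,  0.0317635 ]), 'grip_width': 91.80720009412381}
side {'fx': 599.3490336044845, 'fy': 599.3490336044845, 'cx': 318.2516880552135, 'cy': 236.21665288025324, 'position': array([ 180.50811051, -752.98548545,  971.50236212]), 'rotation': array([ 0.74294631,  0.01616727, -0.48452917])}
top {'fx': 568.0544969242036, 'fy': 568.0544969242036, 'cx': 320.7873631360893, 'cy': 237.47060167894747, 'position': array([ 434.8710502 ,   -9.82991649, 1280.91748274]), 'rotation': array([ 1.10733305e-01, -4.62611429e-04, -1.59724022e+00])}
wrist {'fx': 416.91555425512496, 'fy': 416.91555425512496, 'cx': 324.73547180893405, 'cy': 236.20833663102763, 'mount': array([[ 3.62287546e-04,  2.96841532e-01, -9.54926685e-01,
        -1.36265904e+02],
       [-6.66268506e-05,  9.54926753e-01,  2.96841528e-01,
         8.08757059e+01],
       [ 9.99999932e-01, -4.39182311e-05,  3.65735686e-04,
         3.93231604e-01],
       [ 0.00000000e+00,  0.00000000e+00,  0.00000000e+00,
         1.00000000e+00]])}
```

View pics/top0.png

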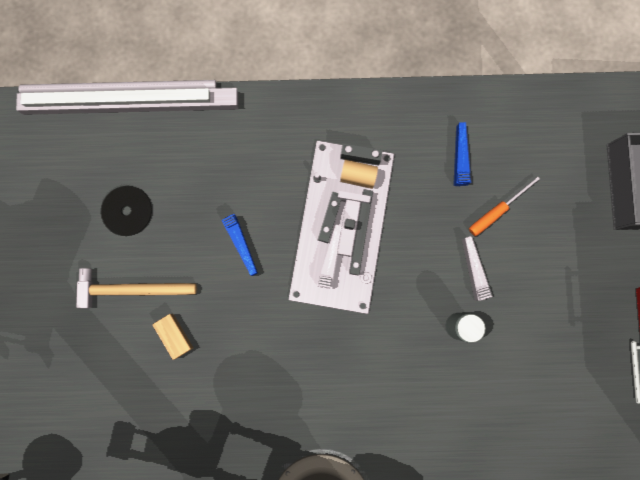

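View pics/side0.png

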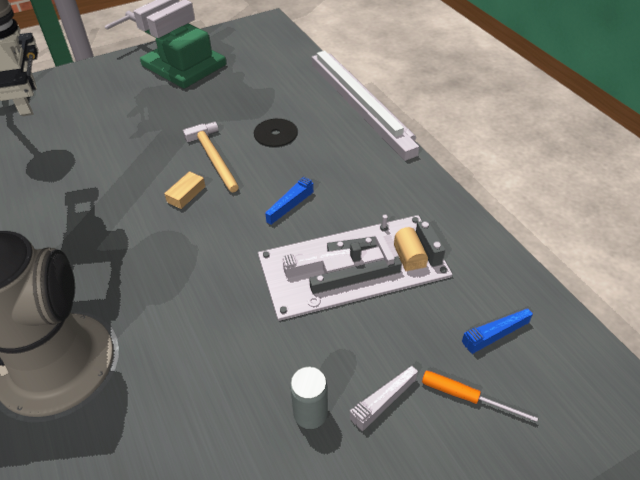

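The fixture is ahead of the robot, its +x pointing roughly along world +x, with the former at its far end. I'll zoom in.

```bash
cat > h.py <<'E'
import numpy as np, cv2
from scipy.spatial.transform import Rotation as R
from plant import readout, imaging, bot
def cam(name):
    c=imaging.get_calibration(name)
    return c
def pose(name,c,obs=None):
    if name!="wrist":
        return R.from_euler('xyz',c['rotation']).as_matrix(),np.array(c['position'])
    Rt=R.from_euler('xyz',obs['tcp_rot']).as_matrix(); m=np.array(c['mount'])
    return Rt@m[:3,:3], Rt@m[:3,3]+obs['tool_pos']
def proj(P,name,obs=None):
    c=cam(name); Rm,t=pose(name,c,obs)
    q=(np.atleast_2d(P)-t)@Rm
    return np.c_[c['cx']+c['fx']*q[:,0]/-q[:,2], c['cy']+c['fy']*(-q[:,1])/-q[:,2]]
def back(uv,z,name,obs=None):
    c=cam(name); Rm,t=pose(name,c,obs); uv=np.atleast_2d(uv).astype(float)
    d=np.c_[(uv[:,0]-c['cx'])/c['fx'],-(uv[:,1]-c['cy'])/c['fy'],-np.ones(len(uv))]@Rm.T
    return t+d*((z-t[2])/d[:,2])[:,None]
E
python3 - <<'E'
from h import *
for n,(x0,y0,w,h_) in {"top":(270,130,140,190),"side":(250,200,210,130)}.items():
    im=cv2.imread(f"pics/{n}0.png")[y0:y0+h_,x0:x0+w]
    s=min(800/w,600/h_); cv2.imwrite(f"pics/{n}0z.png",cv2.resize(im,None,fx=int(s),fy=int(s),interpolation=cv2.INTER_CUBIC)); print(n,int(s))
print(back([[319,142],[393,153],[369,313],[289,299]],10,"top"))
E
```

```text
top 3
side 3
[[ 796.50428367  -15.88169683   10.        ]
 [ 766.23892723 -184.54156541   10.        ]
 [ 404.76694809 -116.61390202   10.        ]
 [ 440.33039549   60.1655672    10.        ]]
```

View pics/top0z.png

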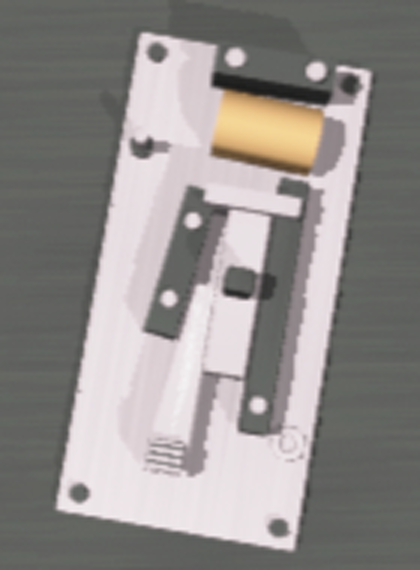

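View pics/side0z.png

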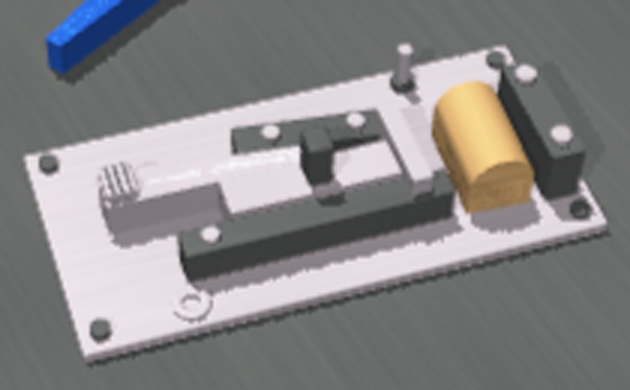

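```bash
cat >> h.py <<'E'
def b2w(P,p):
    P=np.atleast_2d(P).astype(float); c,s=np.cos(p[2]),np.sin(p[2])
    return np.c_[p[0]+c*P[:,0]-s*P[:,1],p[1]+s*P[:,0]+c*P[:,1],P[:,2]]
def w2b(P,p):
    P=np.atleast_2d(P).astype(float)-[p[0],p[1],0]; c,s=np.cos(p[2]),np.sin(p[2])
    return np.c_[c*P[:,0]+s*P[:,1],-s*P[:,0]+c*P[:,1],P[:,2]]
E
python3 - <<'E'
from h import *
from scipy.optimize import least_squares
C=np.array([[170,90,10],[170,-90,10],[-200,-90,10],[-200,90,10.]])
T=np.array([[316.7,140.7],[393.7,153.3],[368.7,313.3],[288.7,300]])
S=np.array([[419.3,215.7],[452.3,275],[278.3,317.7],[258.3,251.7]])
for use in ("t","s","ts"):
    def f(p):
        W=b2w(C,p); r=[]
        if 't' in use: r.append(proj(W,"top")-T)
        if 's' in use: r.append(proj(W,"side")-S)
        return np.concatenate(r).ravel()
    r=least_squares(f,[600,-60,-0.2],x_scale=[100,100,.1]); print(use,r.x,np.round(r.fun,1))
p=r.x
zt=lambda a:np.array(a)/3.+[270,130]
for nm,uv,z in [("lug top",(240,278),80),("jaw top front mid",(256,193),55),("bar rear",(222,377),42),("wedge tail top",(163,470),48),("stop face top L",(215,86),56),("stopR",(330,100),56),("washer",(288,443),12),("bolt",(141,148),10)]:
    print(nm, w2b(back(zt(uv),z,"top"),p).round(1))
zs=lambda a:np.array(a)/3.+[250,200]
for nm,uv,z in [("lug top",(315,137),80),("wedge tail top",(103,190),48),("rampblock tail",(232,130),36)]:
    print(nm, w2b(back(zs(uv),z,"side"),p).round(1))
E
```

```text
t [ 6.16640654e+02 -6.58449240e+01 -1.93172690e-01] [-0.2 -0.4  0.3 -0.3 -0.1  0.5  0.   0.2]
s [ 6.22505110e+02 -6.95963439e+01 -2.03059065e-01] [-0.  -0.6  1.1  0.  -0.7  0.5 -0.4 -0.4]
ts [ 6.19861332e+02 -6.78787254e+01 -1.98005873e-01] [ 1.  -2.   1.4 -1.5  0.4 -0.9  0.5 -1.5 -1.8 -0.9 -0.4 -0.5 -2.   0.8
 -2.  -0.1]
lug top [[-19.2 -13.2  80. ]]
jaw top front mid [[ 48.2 -15.1  55. ]]
bar rear [[-87.7 -13.4  42. ]]
wedge tail top [[-161.8   17.5   48. ]]
stop face top L [[121.5  27.7  56. ]]
stopR [[125.6 -57.2  56. ]]
washer [[-125.3  -70.7   12. ]]
bolt [[76.3 75.3 10. ]]
lug top [[-15.8 -14.7  80. ]]
wedge tail top [[-156.7    9.1   48. ]]
rampblock tail [[-55.2  45.4  36. ]]
```

```bash
cat >> h.py <<'E'
BP=np.array([619.,-67.5,-0.198])
def todo(target,sign=1,obs=None,yaw=None):
    o=obs or readout.get_obs(); Rt=R.from_euler('xyz',o['tcp_rot']).as_matrix()
    a=BP[2] if yaw is None else yaw
    z=sign*np.array([-np.sin(a),np.cos(a),0]); x=np.array([0,0,-1.]); D=np.c_[x,np.cross(z,x),z]
    return (Rt.T@(np.array(target)-o['tool_pos'])/10).round(2), R.from_matrix(Rt.T@D).as_rotvec().round(4), (D.T@(np.array(target)-o['tool_pos'])/10).round(2)
E
python3 - <<'E'
from h import *
o=readout.get_obs(); print(R.from_euler('xyz',o['tcp_rot']).as_matrix().round(3))
t=b2w([[-60,-15,180]],BP)[0]; print(t)
for s in (1,-1): print(todo(t,s,o))
E
```

```text
[[-0.    -0.972  0.235]
 [-0.001  0.235  0.972]
 [-1.     0.    -0.001]]
[557.22165061 -70.40440125 180.        ]
(array([  6.87, -55.83, -46.23]), array([-0.0388, -0.0013, -0.0002]), array([  6.82, -53.99, -48.37]))
(array([  6.87, -55.83, -46.23]), array([ 3.1028e+00, -3.0000e-04,  2.0000e-03]), array([ 6.82, 53.99, 48.37]))
```

Request:
{"op": "arm_command", "data": {
  "plan": [
    {"ty": -1.5, "tz": -1.3, "wx": -0.039, "jaw": -1},
    {"ty": -3.0, "tz": -2.6, "jaw": -1},
    {"ty": -3.4, "tz": -3.0, "jaw": -1},
    {"ty": -3.4, "tz": -3.0, "jaw": -1},
    {"ty": -3.4, "tz": -3.0, "jaw": -1},
    {"ty": -3.4, "tz": -3.0, "jaw": -1},
    {"ty": -3.4, "tz": -3.0, "jaw": -1},
    {"ty": -3.4, "tz": -3.0, "jaw": -1},
    {"ty": -3.4, "tz": -3.0, "jaw": -1},
    {"ty": -3.4, "tz": -3.0, "jaw": -1},
    {"ty": -3.4, "tz": -3.0, "jaw": -1},
    {"ty": -3.4, "tz": -3.0, "jaw": -1},
    {"ty": -3.4, "tz": -3.0, "jaw": -1},
    {"ty": -3.4, "tz": -3.0, "jaw": -1},
    {"ty": -3.4, "tz": -3.0, "jaw": -1},
    {"ty": -3.4, "tz": -3.0, "jaw": -1},
    {"ty": -2.5, "tz": -2.1, "jaw": -1},
    {"jaw": -1},
    {"jaw": -1}
  ]
}}

```text
invalid input at $.plan[0]: expected keys tx, ty, tz, wx, wy, wz, jaw
```

```bash
python3 - <<'E'
from h import *
o=readout.get_obs(); print(o['time'],o['tool_pos'],o['tcp_rot'],o['contact_force'],o['grip_width'])
im=imaging.capture("wrist"); cv2.imwrite("pics/w1.png",im)
np.savez("o1.npz",tool_pos=o['tool_pos'],tcp_rot=o['tcp_rot'])
E
```

```text
0.1 [123.01516191 510.05673538 248.15141928] [ 3.00836376  1.56946832 -1.9407812 ] [ 0.07246323 -0.422519    0.70477866] 92.02572609471977
```

View pics/w1.png

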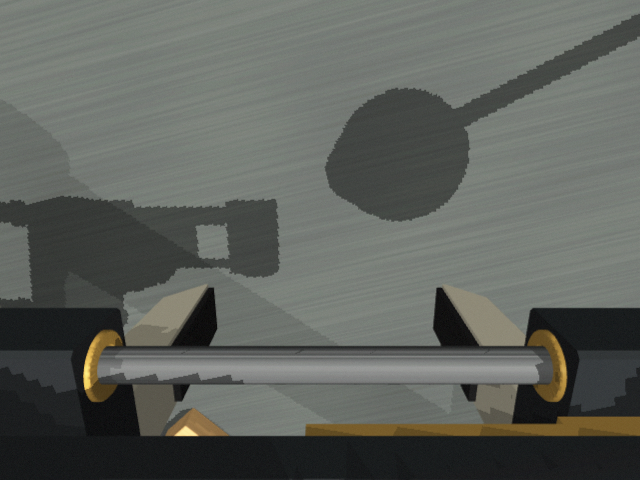

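The call was refused because it needs all the keys. The wrist picture shows only bench and open fingers. I'll resend with full rows.

Request:
{"op": "arm_command", "data": {
  "plan": [
    {"tx": 0, "ty": -1.5, "tz": -1.3, "wx": -0.039, "wy": 0, "wz": 0, "jaw": -1},
    {"tx": 0, "ty": -3.0, "tz": -2.6, "wx": 0, "wy": 0, "wz": 0, "jaw": -1},
    {"tx": 0, "ty": -3.4, "tz": -3.0, "wx": 0, "wy": 0, "wz": 0, "jaw": -1},
    {"tx": 0, "ty": -3.4, "tz": -3.0, "wx": 0, "wy": 0, "wz": 0, "jaw": -1},
    {"tx": 0, "ty": -3.4, "tz": -3.0, "wx": 0, "wy": 0, "wz": 0, "jaw": -1},
    {"tx": 0, "ty": -3.4, "tz": -3.0, "wx": 0, "wy": 0, "wz": 0, "jaw": -1},
    {"tx": 0, "ty": -3.4, "tz": -3.0, "wx": 0, "wy": 0, "wz": 0, "jaw": -1},
    {"tx": 0, "ty": -3.4, "tz": -3.0, "wx": 0, "wy": 0, "wz": 0, "jaw": -1},
    {"tx": 0, "ty": -3.4, "tz": -3.0, "wx": 0, "wy": 0, "wz": 0, "jaw": -1},
    {"tx": 0, "ty": -3.4, "tz": -3.0, "wx": 0, "wy": 0, "wz": 0, "jaw": -1},
    {"tx": 0, "ty": -3.4, "tz": -3.0, "wx": 0, "wy": 0, "wz": 0, "jaw": -1},
    {"tx": 0, "ty": -3.4, "tz": -3.0, "wx": 0, "wy": 0, "wz": 0, "jaw": -1},
    {"tx": 0, "ty": -3.4, "tz": -3.0, "wx": 0, "wy": 0, "wz": 0, "jaw": -1},
    {"tx": 0, "ty": -3.4, "tz": -3.0, "wx": 0, "wy": 0, "wz": 0, "jaw": -1},
    {"tx": 0, "ty": -3.4, "tz": -3.0, "wx": 0, "wy": 0, "wz": 0, "jaw": -1},
    {"tx": 0, "ty": -3.4, "tz": -3.0, "wx": 0, "wy": 0, "wz": 0, "jaw": -1},
    {"tx": 0, "ty": -2.5, "tz": -2.1, "wx": 0, "wy": 0, "wz": 0, "jaw": -1},
    {"tx": 0, "ty": 0, "tz": 0, "wx": 0, "wy": 0, "wz": 0, "jaw": -1}
  ]
}}

```text
time: 1.95
tool_pos: [565.2, -71.5, 247.6]
tcp_rot: [-3.112, 1.57, -1.742]
contact_force: [-0.5, 0.6, -0.5]
grip_width: 0.2
```

```bash
python3 - <<'E'
from h import *
o=readout.get_obs(); print(o['time'],o['tool_pos'],o['tcp_rot'],o['contact_force'],o['grip_width'])
im=imaging.capture("wrist"); cv2.imwrite("pics/w2.png",im)
np.savez("o2.npz",tool_pos=o['tool_pos'],tcp_rot=o['tcp_rot'])
print(w2b([o['tool_pos']],BP)); print(todo(b2w([[-60,-15,72]],BP)[0]))
E
```

```text
1.95 [565.20387427 -71.46757519 247.59383782] [-3.11182441  1.57007136 -1.74249019] [-0.45670015  0.57471599 -0.47992905] 0.23047277302970623
[[-51.9645977  -14.47222796 247.59383782]]
(array([17.56,  0.62, -0.22]), array([-0.0024,  0.0002, -0.0014]), array([17.56,  0.64, -0.21]))
```

View pics/w2.png

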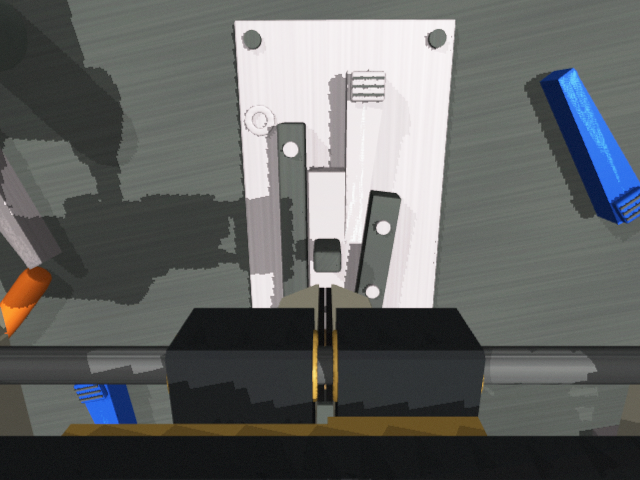

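```bash
python3 - <<'E'
from h import *
o=dict(np.load("o2.npz"))
pl=back([[235,20],[455,19]],10,"wrist",o); print(pl, w2b(pl,BP))
d=pl[1]-pl[0]; print(np.hypot(*d[:2]), -np.arctan2(d[0],d[1]))
for nm,uv,z in [("lug",[[315,238],[341,238],[315,272],[341,272]],80),("wedge thumb",[[352,71],[385,71],[352,102],[385,102]],48),("bar rear",[[309,168],[345,168]],42),("ramp",[[372,191],[400,196]],36),("rail",[[278,123],[305,123]],40),("washer",[[260,120]],12)]:
    print(nm,w2b(back(uv,z,"wrist",o),BP).round(1).tolist())
im=cv2.imread("pics/w2.png")[50:300,220:460]; cv2.imwrite("pics/w2z.png",cv2.resize(im,None,fx=2.4,fy=2.4,interpolation=cv2.INTER_CUBIC))
E
```

```text
[[ 405.92691495 -112.91290315   10.        ]
 [ 440.84145102   61.45321322   10.        ]] [[-199.97693601  -86.43897507   10.        ]
 [-200.04391146   91.38836502   10.        ]]
177.82735269945113 -0.19762336807989664
lug [[-37.0, -21.8, 80.0], [-36.9, -1.9, 80.0], [-9.0, -22.1, 80.0], [-8.9, -1.7, 80.0]]
wedge thumb [[-158.3, 6.5, 48.0], [-158.2, 31.3, 48.0], [-136.1, 6.9, 48.0], [-136.0, 32.2, 48.0]]
bar rear [[-85.0, -27.1, 42.0], [-84.9, 2.3, 42.0]]
ramp [[-64.6, 25.6, 36.0], [-60.2, 49.5, 36.0]]
rail [[-120.5, -51.3, 40.0], [-120.4, -29.8, 40.0]]
washer [[-122.0, -69.8, 12.0]]
```

View pics/w2z.png

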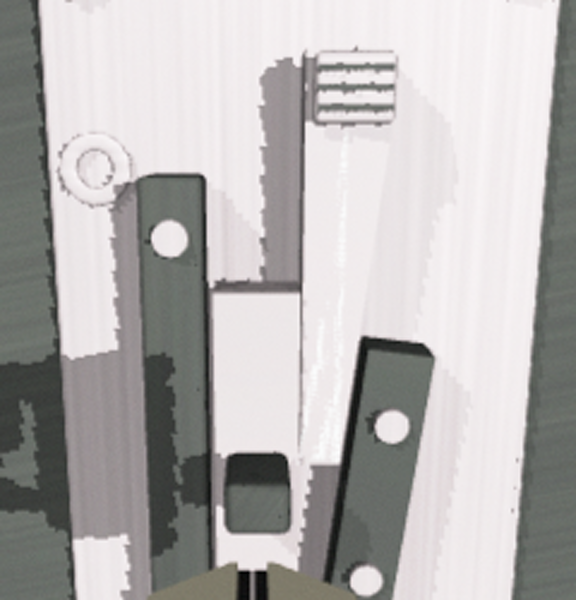

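Request:
{"op": "arm_command", "data": {
  "plan": [
    {"tx": 2, "ty": 0.3, "tz": -0.1, "wx": 0, "wy": 0, "wz": 0, "jaw": -1},
    {"tx": 4, "ty": 0.3, "tz": 0, "wx": 0, "wy": 0, "wz": 0, "jaw": -1},
    {"tx": 4, "ty": 0, "tz": 0, "wx": 0, "wy": 0, "wz": 0, "jaw": -1},
    {"tx": 4, "ty": 0, "tz": 0, "wx": 0, "wy": 0, "wz": 0, "jaw": -1},
    {"tx": 2.4, "ty": 0, "tz": 0, "wx": 0, "wy": 0, "wz": 0, "jaw": -1},
    {"tx": 1, "ty": 0, "tz": 0, "wx": 0, "wy": 0, "wz": 0, "jaw": -1},
    {"tx": 0, "ty": 0, "tz": 0, "wx": 0, "wy": 0, "wz": 0, "jaw": -1},
    {"tx": 0, "ty": 0, "tz": 0, "wx": 0, "wy": 0, "wz": 0, "jaw": -1}
  ]
}}

```text
time: 2.8
tool_pos: [558.1, -67.6, 76.0]
tcp_rot: [-1.541, 1.569, -0.168]
contact_force: [0.7, -0.8, 0.8]
grip_width: 0.6
```

```bash
sed -i 's/^BP=.*/BP=np.array([619.2,-66.3,-0.198])/' h.py; cat >> h.py <<'E'
def st():
    o=readout.get_obs(); c,s=np.cos(BP[2]),np.sin(BP[2]); f=o['contact_force']
    print('t',round(o['time'],2),'base',w2b([o['tool_pos']],BP)[0].round(1),'F base',np.round([c*f[0]+s*f[1],-s*f[0]+c*f[1],f[2]],1),'rot',todo(o['tool_pos'])[1], 'w',round(o['grip_width'],1))
    return o
E
python3 - <<'E'
from h import *
o=st()
cv2.imwrite("pics/s3.png",cv2.resize(imaging.capture("side")[180:330,240:460],None,fx=3.5,fy=3.5,interpolation=cv2.INTER_CUBIC))
E
```

```text
t 2.8 base [-59.6 -13.2  76. ] F base [ 0.9 -0.7  0.8] rot [0.0007 0.0001 0.0019] w 0.6
```

View pics/s3.png

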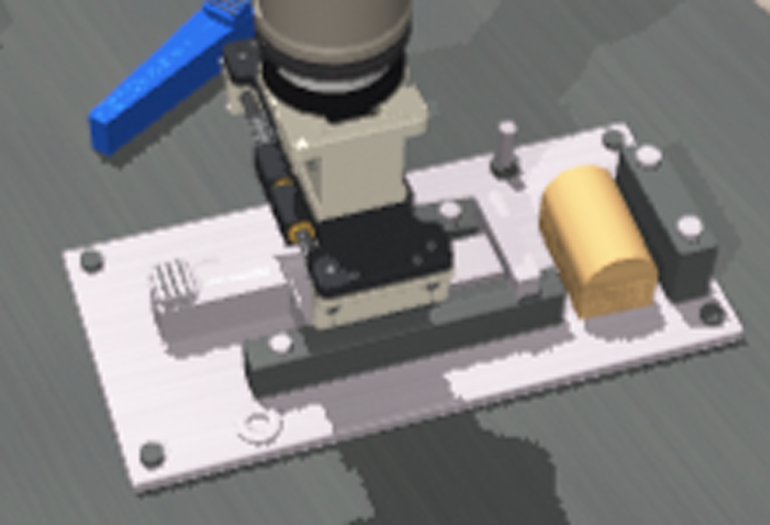

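Request:
{"op": "arm_command", "data": {
  "plan": [
    {"tx": 0, "ty": -0.8, "tz": -0.1, "wx": 0, "wy": 0, "wz": 0, "jaw": -1},
    {"tx": 0, "ty": -0.7, "tz": 0, "wx": 0, "wy": 0, "wz": 0, "jaw": -1},
    {"tx": 0, "ty": -0.3, "tz": 0, "wx": 0, "wy": 0, "wz": 0, "jaw": -1},
    {"tx": 0, "ty": -0.2, "tz": 0, "wx": 0, "wy": 0, "wz": 0, "jaw": -1},
    {"tx": 0, "ty": -0.2, "tz": 0, "wx": 0, "wy": 0, "wz": 0, "jaw": -1},
    {"tx": 0, "ty": -0.2, "tz": 0, "wx": 0, "wy": 0, "wz": 0, "jaw": -1}
  ]
}}

```text
time: 3.45
tool_pos: [580.7, -73.5, 74.6]
tcp_rot: [1.428, 1.57, 2.801]
contact_force: [-2.8, -0.2, 0.9]
grip_width: 0.2
```

```bash
python3 -c "
from h import *
st()"
```

```text
t 3.45 base [-36.3 -14.6  74.6] F base [-2.7 -0.7  0.9] rot [ 0.0003  0.0001 -0.0007] w 0.2
```

Request:
{"op": "arm_command", "data": {
  "plan": [
    {"tx": 0, "ty": -0.2, "tz": 0, "wx": 0, "wy": 0, "wz": 0, "jaw": -1},
    {"tx": 0, "ty": -0.2, "tz": 0, "wx": 0, "wy": 0, "wz": 0, "jaw": -1},
    {"tx": 0, "ty": -0.2, "tz": 0, "wx": 0, "wy": 0, "wz": 0, "jaw": -1},
    {"tx": 0, "ty": -0.2, "tz": 0, "wx": 0, "wy": 0, "wz": 0, "jaw": -1},
    {"tx": 0, "ty": -0.2, "tz": 0, "wx": 0, "wy": 0, "wz": 0, "jaw": -1},
    {"tx": 0, "ty": -0.2, "tz": 0, "wx": 0, "wy": 0, "wz": 0, "jaw": -1},
    {"tx": 0, "ty": -0.2, "tz": 0, "wx": 0, "wy": 0, "wz": 0, "jaw": -1},
    {"tx": 0, "ty": -0.2, "tz": 0, "wx": 0, "wy": 0, "wz": 0, "jaw": -1},
    {"tx": 0, "ty": -0.2, "tz": 0, "wx": 0, "wy": 0, "wz": 0, "jaw": -1},
    {"tx": 0, "ty": 0, "tz": 0, "wx": 0, "wy": 0, "wz": 0, "jaw": -1}
  ]
}}

```text
time: 4.45
tool_pos: [598.9, -77.1, 74.6]
tcp_rot: [-1.319, 1.57, 0.054]
contact_force: [-2.2, 0.5, -1.1]
grip_width: 0.1
```

```bash
python3 - <<'E'
from h import *
st()
cv2.imwrite("pics/s4.png",cv2.resize(imaging.capture("side")[180:330,240:460],None,fx=3.5,fy=3.5,interpolation=cv2.INTER_CUBIC))
E
```

```text
t 4.45 base [-17.8 -14.6  74.6] F base [-2.3  0.1 -1.1] rot [0.0001 0.0001 0.0006] w 0.1
```

View pics/s4.png

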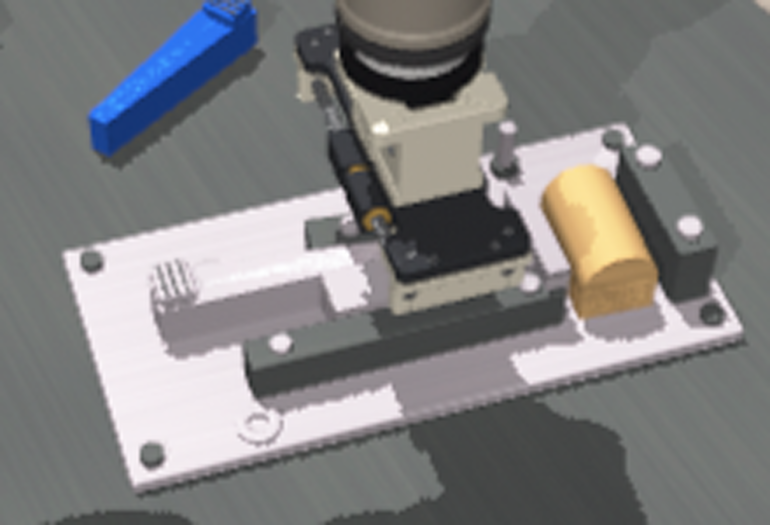

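The jaw is now nearly on the former. I'll use small steps from here.

Request:
{"op": "arm_command", "data": {
  "plan": [
    {"tx": 0, "ty": -0.1, "tz": 0, "wx": 0, "wy": 0, "wz": 0, "jaw": -1},
    {"tx": 0, "ty": -0.1, "tz": 0, "wx": 0, "wy": 0, "wz": 0, "jaw": -1},
    {"tx": 0, "ty": -0.1, "tz": 0, "wx": 0, "wy": 0, "wz": 0, "jaw": -1},
    {"tx": 0, "ty": -0.1, "tz": 0, "wx": 0, "wy": 0, "wz": 0, "jaw": -1},
    {"tx": 0, "ty": -0.1, "tz": 0, "wx": 0, "wy": 0, "wz": 0, "jaw": -1}
  ]
}}

```text
time: 5.0
tool_pos: [603.4, -78.0, 74.7]
tcp_rot: [-0.261, 1.571, 1.112]
contact_force: [-3.6, 0.3, -0.3]
grip_width: 0.4
```

Request:
{"op": "arm_command", "data": {
  "plan": [
    {"tx": 0, "ty": -0.1, "tz": 0, "wx": 0, "wy": 0, "wz": 0, "jaw": -1},
    {"tx": 0, "ty": -0.1, "tz": 0, "wx": 0, "wy": 0, "wz": 0, "jaw": -1}
  ]
}}

```text
time: 5.2
tool_pos: [605.5, -78.5, 74.8]
tcp_rot: [-1.066, 1.571, 0.307]
contact_force: [-2.8, 1.2, 0.5]
grip_width: 0.1
```

Request:
{"op": "arm_command", "data": {
  "plan": [
    {"tx": 0, "ty": -0.1, "tz": 0, "wx": 0, "wy": 0, "wz": 0, "jaw": -1},
    {"tx": 0, "ty": 0, "tz": 0, "wx": 0, "wy": 0, "wz": 0, "jaw": -1}
  ]
}}

```text
time: 5.4
tool_pos: [606.5, -78.6, 74.7]
tcp_rot: [-1.214, 1.57, 0.158]
contact_force: [-2.2, 0.5, 0.4]
grip_width: 0.1
```

Request:
{"op": "arm_command", "data": {
  "plan": [
    {"tx": 0, "ty": -0.1, "tz": 0, "wx": 0, "wy": 0, "wz": 0, "jaw": -1},
    {"tx": 0, "ty": -0.1, "tz": 0, "wx": 0, "wy": 0, "wz": 0, "jaw": -1}
  ]
}}

```text
time: 5.6
tool_pos: [608.2, -79.0, 74.7]
tcp_rot: [1.12, 1.571, 2.493]
contact_force: [-3.5, 0.5, 1.1]
grip_width: 0.2
```

```bash
python3 - <<'E'
from h import *
st()
cv2.imwrite("pics/s5.png",cv2.resize(imaging.capture("side")[180:330,300:460],None,fx=4,fy=4,interpolation=cv2.INTER_CUBIC))
E
```

```text
t 5.6 base [ -8.3 -14.6  74.7] F base [-3.6 -0.2  1.1] rot [ 0.0002  0.0001 -0.0002] w 0.2
```

View pics/s5.png

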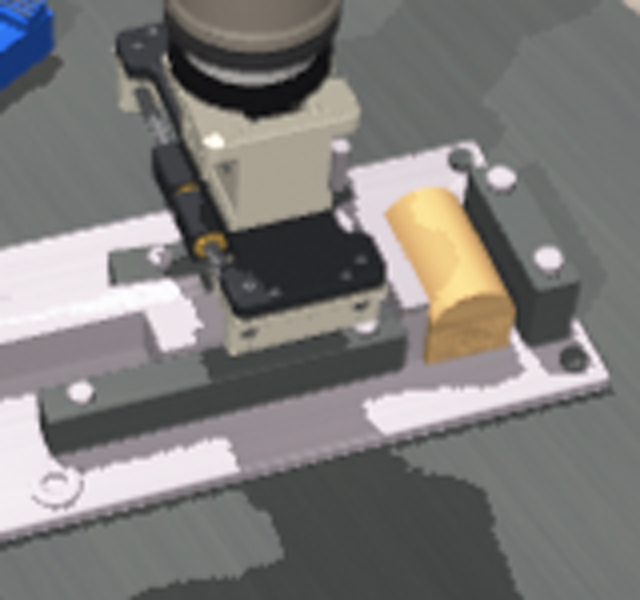

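Request:
{"op": "arm_command", "data": {
  "plan": [
    {"tx": 0, "ty": -0.1, "tz": 0, "wx": 0, "wy": 0, "wz": 0, "jaw": -1},
    {"tx": 0, "ty": -0.1, "tz": 0, "wx": 0, "wy": 0, "wz": 0, "jaw": -1},
    {"tx": 0, "ty": 0, "tz": 0, "wx": 0, "wy": 0, "wz": 0, "jaw": -1}
  ]
}}

```text
time: 5.95
tool_pos: [610.4, -79.4, 74.7]
tcp_rot: [-1.234, 1.57, 0.139]
contact_force: [-2.7, 0.8, -0.3]
grip_width: 0.2
```

Request:
{"op": "arm_command", "data": {
  "plan": [
    {"tx": 0, "ty": -0.1, "tz": 0, "wx": 0, "wy": 0, "wz": 0, "jaw": -1},
    {"tx": 0, "ty": 0, "tz": 0, "wx": 0, "wy": 0, "wz": 0, "jaw": -1}
  ]
}}

```text
time: 6.15
tool_pos: [611.3, -79.6, 74.7]
tcp_rot: [-1.018, 1.571, 0.355]
contact_force: [-2.6, 0.2, 0.2]
grip_width: 0.7
```

Request:
{"op": "arm_command", "data": {
  "plan": [
    {"tx": 0, "ty": -0.1, "tz": 0, "wx": 0, "wy": 0, "wz": 0, "jaw": -1},
    {"tx": 0, "ty": 0, "tz": 0, "wx": 0, "wy": 0, "wz": 0, "jaw": -1}
  ]
}}

```text
time: 6.35
tool_pos: [612.4, -79.8, 74.7]
tcp_rot: [-1.122, 1.57, 0.251]
contact_force: [-3.4, 0.7, 1.1]
grip_width: 0.4
```

```bash
python3 - <<'E'
from h import *
st()
cv2.imwrite("pics/s6.png",cv2.resize(imaging.capture("side")[180:330,300:460],None,fx=4,fy=4,interpolation=cv2.INTER_CUBIC))
E
```

```text
t 6.35 base [ -4.  -14.6  74.7] F base [-3.4  0.   1.1] rot [0.0002 0.0001 0.0003] w 0.4
```

View pics/s6.png

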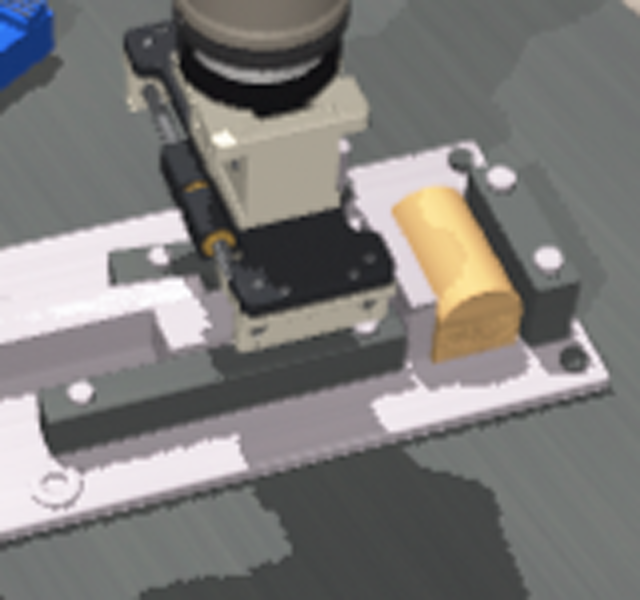

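Request:
{"op": "arm_command", "data": {
  "plan": [
    {"tx": 0, "ty": -0.1, "tz": 0, "wx": 0, "wy": 0, "wz": 0, "jaw": -1},
    {"tx": 0, "ty": 0, "tz": 0, "wx": 0, "wy": 0, "wz": 0, "jaw": -1}
  ]
}}

```text
time: 6.6
tool_pos: [613.3, -80.0, 74.7]
tcp_rot: [-1.143, 1.571, 0.23]
contact_force: [-3.0, 1.1, 0.9]
grip_width: 0.5
```

Request:
{"op": "arm_command", "data": {
  "plan": [
    {"tx": 0, "ty": -0.1, "tz": 0, "wx": 0, "wy": 0, "wz": 0, "jaw": -1},
    {"tx": 0, "ty": 0, "tz": 0, "wx": 0, "wy": 0, "wz": 0, "jaw": -1}
  ]
}}

```text
time: 6.8
tool_pos: [614.3, -80.2, 74.7]
tcp_rot: [-1.17, 1.571, 0.203]
contact_force: [-3.0, 1.8, 0.4]
grip_width: 0.7
```

Request:
{"op": "arm_command", "data": {
  "plan": [
    {"tx": 0, "ty": -0.05, "tz": 0, "wx": 0, "wy": 0, "wz": 0, "jaw": -1},
    {"tx": 0, "ty": 0, "tz": 0, "wx": 0, "wy": 0, "wz": 0, "jaw": -1}
  ]
}}

```text
time: 7.0
tool_pos: [614.7, -80.3, 74.7]
tcp_rot: [-0.647, 1.571, 0.726]
contact_force: [-3.8, 0.7, 1.0]
grip_width: 0.1
```

Request:
{"op": "arm_command", "data": {
  "plan": [
    {"tx": 0, "ty": -0.05, "tz": 0, "wx": 0, "wy": 0, "wz": 0, "jaw": -1},
    {"tx": 0, "ty": 0, "tz": 0, "wx": 0, "wy": 0, "wz": 0, "jaw": -1}
  ]
}}

```text
time: 7.2
tool_pos: [615.2, -80.4, 74.7]
tcp_rot: [-0.838, 1.571, 0.535]
contact_force: [-3.7, 1.0, 0.6]
grip_width: 0.6
```

Request:
{"op": "arm_command", "data": {
  "plan": [
    {"tx": 0, "ty": -0.05, "tz": 0, "wx": 0, "wy": 0, "wz": 0, "jaw": -1},
    {"tx": 0, "ty": -0.05, "tz": 0, "wx": 0, "wy": 0, "wz": 0, "jaw": -1}
  ]
}}

```text
time: 7.4
tool_pos: [616.0, -80.6, 74.7]
tcp_rot: [1.311, 1.57, 2.684]
contact_force: [-4.8, 1.5, 3.6]
grip_width: 0.6
```

Request:
{"op": "arm_command", "data": {
  "plan": [
    {"tx": 0, "ty": -0.05, "tz": 0, "wx": 0, "wy": 0, "wz": 0, "jaw": -1},
    {"tx": 0, "ty": -0.05, "tz": 0, "wx": 0, "wy": 0, "wz": 0, "jaw": -1}
  ]
}}

```text
time: 7.6
tool_pos: [616.0, -80.5, 74.7]
tcp_rot: [1.552, 1.568, 2.925]
contact_force: [-9.3, 1.8, 6.4]
grip_width: 0.6
```

```bash
python3 - <<'E'
from h import *
st()
cv2.imwrite("pics/s7.png",cv2.resize(imaging.capture("side")[180:330,300:460],None,fx=4,fy=4,interpolation=cv2.INTER_CUBIC))
E
```

```text
t 7.6 base [ -0.3 -14.6  74.7] F base [-9.4 -0.1  6.4] rot [ 0.0004  0.0001 -0.0028] w 0.6
```

View pics/s7.png

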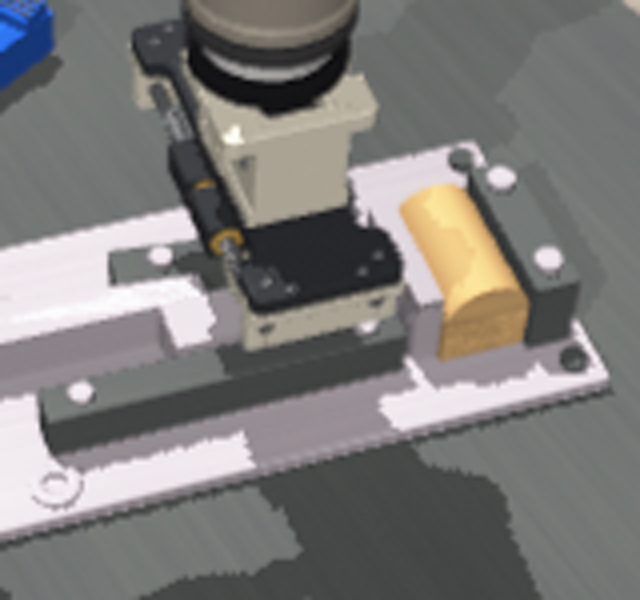

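Request:
{"op": "arm_command", "data": {
  "plan": [
    {"tx": 0, "ty": -0.03, "tz": 0, "wx": 0, "wy": 0, "wz": 0, "jaw": -1},
    {"tx": 0, "ty": 0, "tz": 0, "wx": 0, "wy": 0, "wz": 0, "jaw": -1},
    {"tx": 0, "ty": 0, "tz": 0, "wx": 0, "wy": 0, "wz": 0, "jaw": -1}
  ]
}}

```text
time: 7.95
tool_pos: [616.0, -80.5, 74.7]
tcp_rot: [1.553, 1.567, 2.927]
contact_force: [-9.1, 1.7, 5.9]
grip_width: 0.7
```

Request:
{"op": "arm_command", "data": {
  "plan": [
    {"tx": 0, "ty": 0.3, "tz": 0, "wx": 0, "wy": 0, "wz": 0, "jaw": -1},
    {"tx": 0, "ty": 1, "tz": 0, "wx": 0, "wy": 0, "wz": 0, "jaw": -1},
    {"tx": -1, "ty": 2, "tz": 0, "wx": 0, "wy": 0, "wz": 0, "jaw": -1},
    {"tx": -3, "ty": 3, "tz": 0.5, "wx": 0, "wy": 0, "wz": 0, "jaw": -1},
    {"tx": 0, "ty": 3.5, "tz": 0.8, "wx": 0, "wy": 0, "wz": 0, "jaw": -1},
    {"tx": 0, "ty": 3.5, "tz": 0.8, "wx": 0, "wy": 0, "wz": 0, "jaw": -1},
    {"tx": 0, "ty": 3.5, "tz": 0.8, "wx": 0, "wy": 0, "wz": 0, "jaw": -1},
    {"tx": 0, "ty": 2.2, "tz": 0.1, "wx": 0, "wy": 0, "wz": 0, "jaw": -1},
    {"tx": 0, "ty": 0, "tz": 0, "wx": 0, "wy": 0, "wz": 0, "jaw": -1},
    {"tx": 0, "ty": 0, "tz": 0, "wx": 0, "wy": 0, "wz": 0, "jaw": -1}
  ]
}}

```text
time: 8.95
tool_pos: [438.7, -14.5, 115.4]
tcp_rot: [-1.571, 1.567, -0.198]
contact_force: [-0.2, -1.1, 1.0]
grip_width: 0.3
```

```bash
python3 - <<'E'
from h import *
st()
for n,(x0,y0,w,h_) in {"top":(270,130,140,190),"side":(250,190,210,140)}.items():
    im=imaging.capture(n); cv2.imwrite(f"pics/{n}8.png",im); im=im[y0:y0+h_,x0:x0+w]
    cv2.imwrite(f"pics/{n}8z.png",cv2.resize(im,None,fx=3,fy=3,interpolation=cv2.INTER_CUBIC))
E
```

```text
t 8.95 base [-187.2   15.3  115.4] F base [ 0.  -1.1  1. ] rot [ 0.0002 -0.      0.0038] w 0.3
```

View pics/top8z.png

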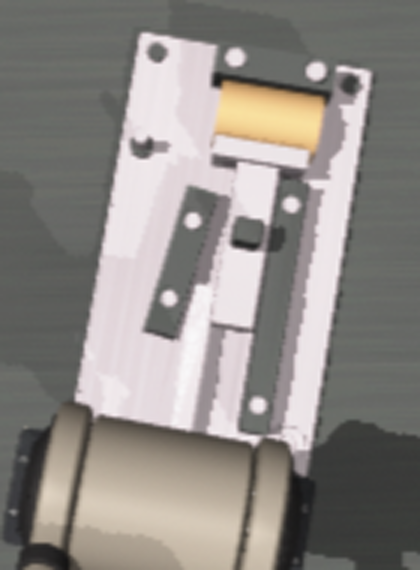

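View pics/side8z.png

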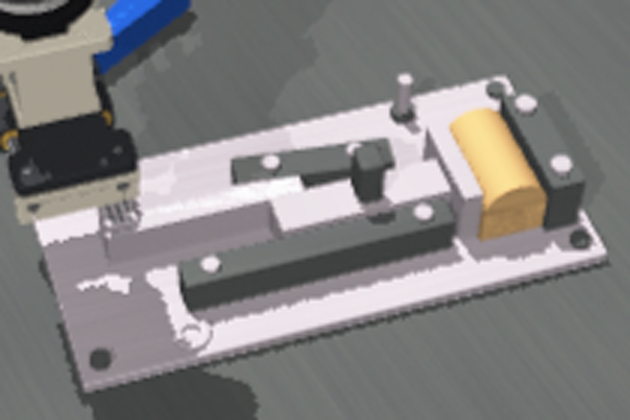

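Request:
{"op": "arm_command", "data": {
  "plan": [
    {"tx": 2, "ty": 0, "tz": 0, "wx": 0, "wy": 0, "wz": 0.004, "jaw": -1},
    {"tx": 3, "ty": 0, "tz": 0, "wx": 0, "wy": 0, "wz": 0, "jaw": -1},
    {"tx": 2, "ty": 0, "tz": 0, "wx": 0, "wy": 0, "wz": 0, "jaw": -1},
    {"tx": 0.7, "ty": 0, "tz": 0, "wx": 0, "wy": 0, "wz": 0, "jaw": -1},
    {"tx": 0, "ty": 0, "tz": 0, "wx": 0, "wy": 0, "wz": 0, "jaw": -1},
    {"tx": 0, "ty": -0.4, "tz": 0, "wx": 0, "wy": 0, "wz": 0, "jaw": -1},
    {"tx": 0, "ty": -0.4, "tz": 0, "wx": 0, "wy": 0, "wz": 0, "jaw": -1},
    {"tx": 0, "ty": -0.2, "tz": 0, "wx": 0, "wy": 0, "wz": 0, "jaw": -1},
    {"tx": 0, "ty": 0, "tz": 0, "wx": 0, "wy": 0, "wz": 0, "jaw": -1}
  ]
}}

```text
time: 9.95
tool_pos: [447.4, -16.2, 38.3]
tcp_rot: [1.537, 1.569, 2.91]
contact_force: [-0.1, -0.3, -0.4]
grip_width: 0.5
```

```bash
python3 - <<'E'
from h import *
st()
cv2.imwrite("pics/s9.png",cv2.resize(imaging.capture("side")[190:330,240:400],None,fx=4,fy=4,interpolation=cv2.INTER_CUBIC))
cv2.imwrite("pics/w9.png",imaging.capture("wrist"))
E
```

```text
t 9.95 base [-178.3   15.4   38.3] F base [-0.1 -0.3 -0.4] rot [ 0.0002  0.0001 -0.0022] w 0.5
```

View pics/s9.png

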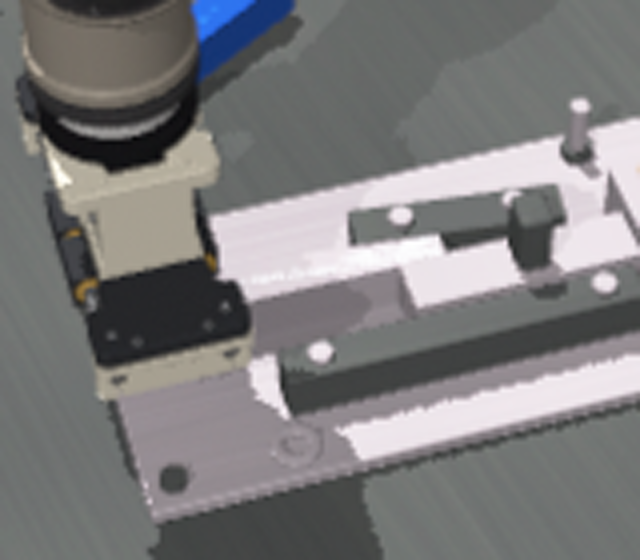

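Request:
{"op": "arm_command", "data": {
  "plan": [
    {"tx": 0, "ty": -0.3, "tz": 0, "wx": 0, "wy": 0, "wz": 0, "jaw": -1},
    {"tx": 0, "ty": -0.2, "tz": 0, "wx": 0, "wy": 0, "wz": 0, "jaw": -1},
    {"tx": 0, "ty": -0.2, "tz": 0, "wx": 0, "wy": 0, "wz": 0, "jaw": -1},
    {"tx": 0, "ty": -0.2, "tz": 0, "wx": 0, "wy": 0, "wz": 0, "jaw": -1},
    {"tx": 0, "ty": -0.2, "tz": 0, "wx": 0, "wy": 0, "wz": 0, "jaw": -1},
    {"tx": 0, "ty": -0.2, "tz": 0, "wx": 0, "wy": 0, "wz": 0, "jaw": -1},
    {"tx": 0, "ty": -0.2, "tz": 0, "wx": 0, "wy": 0, "wz": 0, "jaw": -1}
  ]
}}

```text
time: 10.75
tool_pos: [461.2, -18.9, 37.5]
tcp_rot: [1.549, 1.566, 2.922]
contact_force: [-2.1, 0.8, -0.2]
grip_width: 0.3
```

```bash
python3 - <<'E'
from h import *
st()
E
```

```text
t 10.75 base [-164.2   15.4   37.5] F base [-2.2  0.3 -0.2] rot [ 0.0002  0.0001 -0.0045] w 0.3
```

Contact with the wedge, sliding at about 2 N. On for another 16 mm.

Request:
{"op": "arm_command", "data": {
  "plan": [
    {"tx": 0, "ty": -0.2, "tz": 0, "wx": 0, "wy": 0, "wz": 0, "jaw": -1},
    {"tx": 0, "ty": -0.2, "tz": 0, "wx": 0, "wy": 0, "wz": 0, "jaw": -1},
    {"tx": 0, "ty": -0.2, "tz": 0, "wx": 0, "wy": 0, "wz": 0, "jaw": -1},
    {"tx": 0, "ty": -0.2, "tz": 0, "wx": 0, "wy": 0, "wz": 0, "jaw": -1},
    {"tx": 0, "ty": -0.2, "tz": 0, "wx": 0, "wy": 0, "wz": 0, "jaw": -1},
    {"tx": 0, "ty": -0.2, "tz": 0, "wx": 0, "wy": 0, "wz": 0, "jaw": -1},
    {"tx": 0, "ty": -0.2, "tz": 0, "wx": 0, "wy": 0, "wz": 0, "jaw": -1},
    {"tx": 0, "ty": -0.2, "tz": 0, "wx": 0, "wy": 0, "wz": 0, "jaw": -1}
  ]
}}

```text
time: 11.55
tool_pos: [477.1, -22.1, 37.5]
tcp_rot: [1.547, 1.567, 2.92]
contact_force: [-2.3, 0.7, -0.9]
grip_width: 0.5
```

```bash
python3 - <<'E'
from h import *
st()
cv2.imwrite("pics/s10.png",cv2.resize(imaging.capture("side")[190:330,250:410],None,fx=4,fy=4,interpolation=cv2.INTER_CUBIC))
E
```

```text
t 11.55 base [-148.    15.4   37.5] F base [-2.4  0.3 -0.9] rot [ 0.0003  0.0001 -0.004 ] w 0.5
```

View pics/s10.png

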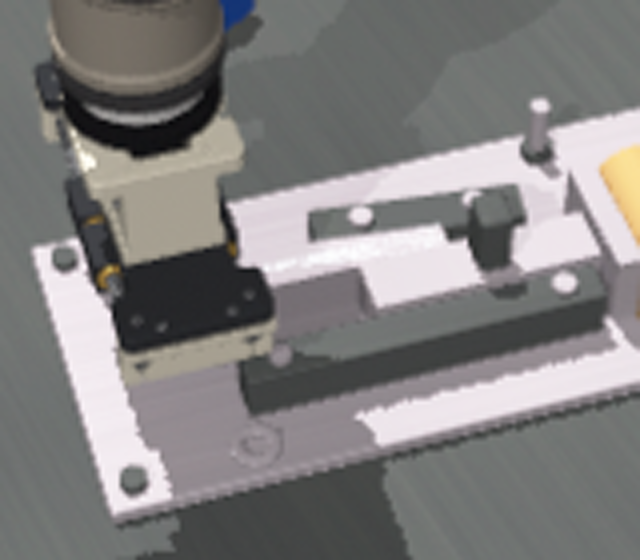

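Request:
{"op": "arm_command", "data": {
  "plan": [
    {"tx": 0, "ty": -0.1, "tz": 0, "wx": 0, "wy": 0, "wz": 0, "jaw": -1},
    {"tx": 0, "ty": -0.1, "tz": 0, "wx": 0, "wy": 0, "wz": 0, "jaw": -1},
    {"tx": 0, "ty": -0.1, "tz": 0, "wx": 0, "wy": 0, "wz": 0, "jaw": -1},
    {"tx": 0, "ty": -0.1, "tz": 0, "wx": 0, "wy": 0, "wz": 0, "jaw": -1}
  ]
}}

```text
time: 12.0
tool_pos: [480.9, -22.9, 37.6]
tcp_rot: [1.547, 1.567, 2.92]
contact_force: [-2.2, 0.3, 0.8]
grip_width: 0.7
```

Request:
{"op": "arm_command", "data": {
  "plan": [
    {"tx": 0, "ty": -0.06, "tz": 0, "wx": 0, "wy": 0, "wz": 0, "jaw": -1},
    {"tx": 0, "ty": -0.06, "tz": 0, "wx": 0, "wy": 0, "wz": 0, "jaw": -1}
  ]
}}

```text
time: 12.2
tool_pos: [482.1, -23.1, 37.6]
tcp_rot: [1.547, 1.567, 2.92]
contact_force: [-2.1, 0.2, -0.2]
grip_width: 0.3
```

Request:
{"op": "arm_command", "data": {
  "plan": [
    {"tx": 0, "ty": -0.06, "tz": 0, "wx": 0, "wy": 0, "wz": 0, "jaw": -1},
    {"tx": 0, "ty": -0.06, "tz": 0, "wx": 0, "wy": 0, "wz": 0, "jaw": -1}
  ]
}}

```text
time: 12.4
tool_pos: [483.2, -23.3, 37.5]
tcp_rot: [1.549, 1.567, 2.922]
contact_force: [-1.9, 0.5, 1.5]
grip_width: 0.4
```

Request:
{"op": "arm_command", "data": {
  "plan": [
    {"tx": 0, "ty": -0.06, "tz": 0, "wx": 0, "wy": 0, "wz": 0, "jaw": -1},
    {"tx": 0, "ty": -0.06, "tz": 0, "wx": 0, "wy": 0, "wz": 0, "jaw": -1}
  ]
}}

```text
time: 12.6
tool_pos: [484.4, -23.6, 37.5]
tcp_rot: [1.546, 1.567, 2.919]
contact_force: [-2.1, 1.3, 2.0]
grip_width: 0.4
```

Request:
{"op": "arm_command", "data": {
  "plan": [
    {"tx": 0, "ty": -0.07, "tz": 0, "wx": 0, "wy": 0, "wz": 0, "jaw": -1},
    {"tx": 0, "ty": -0.07, "tz": 0, "wx": 0, "wy": 0, "wz": 0, "jaw": -1},
    {"tx": 0, "ty": -0.06, "tz": 0, "wx": 0, "wy": 0, "wz": 0, "jaw": -1}
  ]
}}

```text
time: 12.9
tool_pos: [486.4, -24.0, 37.5]
tcp_rot: [1.552, 1.567, 2.925]
contact_force: [-2.8, -0.0, 1.7]
grip_width: 0.5
```

Request:
{"op": "arm_command", "data": {
  "plan": [
    {"tx": 0, "ty": -0.07, "tz": 0, "wx": 0, "wy": 0, "wz": 0, "jaw": -1},
    {"tx": 0, "ty": -0.07, "tz": 0, "wx": 0, "wy": 0, "wz": 0, "jaw": -1},
    {"tx": 0, "ty": -0.06, "tz": 0, "wx": 0, "wy": 0, "wz": 0, "jaw": -1}
  ]
}}

```text
time: 13.2
tool_pos: [488.4, -24.4, 37.5]
tcp_rot: [1.554, 1.567, 2.927]
contact_force: [-2.5, 0.8, 1.1]
grip_width: 0.4
```

```bash
python3 - <<'E'
from h import *
o=st()
np.savez("o11.npz",tool_pos=o['tool_pos'],tcp_rot=o['tcp_rot'])
cv2.imwrite("pics/s11.png",cv2.resize(imaging.capture("side")[190:330,250:410],None,fx=4,fy=4,interpolation=cv2.INTER_CUBIC))
cv2.imwrite("pics/w11.png",imaging.capture("wrist"))
E
```

```text
t 13.2 base [-136.5   15.4   37.5] F base [-2.6  0.3  1.1] rot [ 0.0002  0.0001 -0.004 ] w 0.4
```

View pics/s11.png

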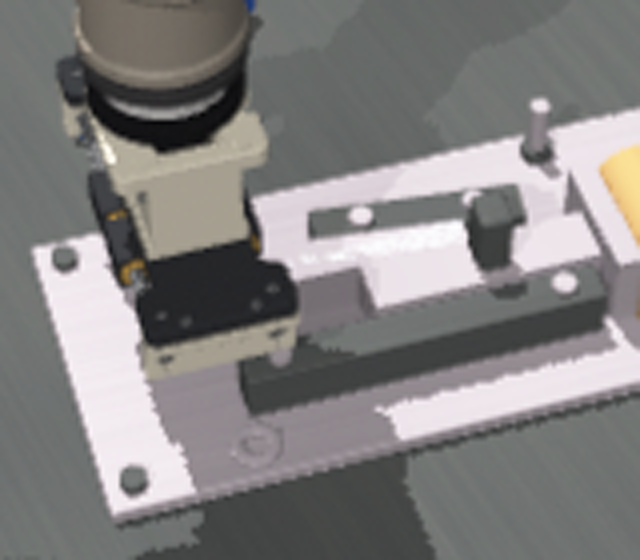

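View pics/w11.png

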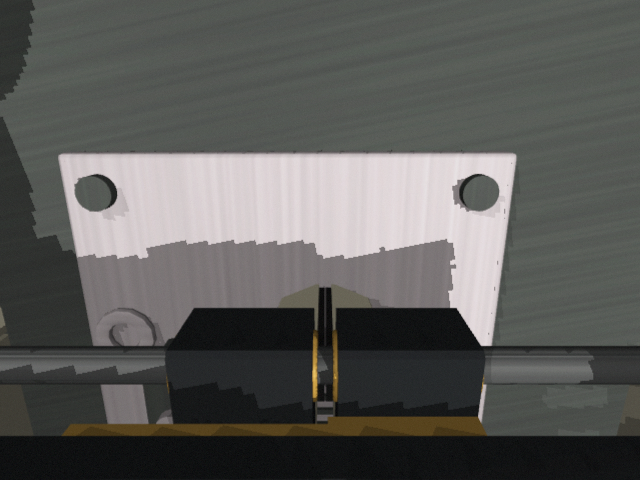

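The wedge is still sliding freely in its slot and the washer is clear. I'll keep going in short calls.

Request:
{"op": "arm_command", "data": {
  "plan": [
    {"tx": 0, "ty": -0.07, "tz": 0, "wx": 0, "wy": 0, "wz": 0, "jaw": -1},
    {"tx": 0, "ty": -0.07, "tz": 0, "wx": 0, "wy": 0, "wz": 0, "jaw": -1},
    {"tx": 0, "ty": -0.06, "tz": 0, "wx": 0, "wy": 0, "wz": 0, "jaw": -1}
  ]
}}

```text
time: 13.6
tool_pos: [489.6, -24.7, 37.4]
tcp_rot: [1.59, 1.565, 2.963]
contact_force: [-5.6, 0.1, 3.6]
grip_width: 0.3
```

Request:
{"op": "arm_command", "data": {
  "plan": [
    {"tx": 0, "ty": -0.07, "tz": 0, "wx": 0, "wy": 0, "wz": 0, "jaw": -1},
    {"tx": 0, "ty": -0.07, "tz": 0, "wx": 0, "wy": 0, "wz": 0, "jaw": -1},
    {"tx": 0, "ty": -0.06, "tz": 0, "wx": 0, "wy": 0, "wz": 0, "jaw": -1}
  ]
}}

```text
time: 13.9
tool_pos: [490.7, -25.1, 37.2]
tcp_rot: [1.606, 1.563, 2.979]
contact_force: [-8.3, -0.4, 4.6]
grip_width: 0.5
```

Request:
{"op": "arm_command", "data": {
  "plan": [
    {"tx": 0, "ty": -0.07, "tz": 0, "wx": 0, "wy": 0, "wz": 0, "jaw": -1},
    {"tx": 0, "ty": -0.07, "tz": 0, "wx": 0, "wy": 0, "wz": 0, "jaw": -1},
    {"tx": 0, "ty": -0.06, "tz": 0, "wx": 0, "wy": 0, "wz": 0, "jaw": -1}
  ]
}}

```text
time: 14.2
tool_pos: [491.3, -25.1, 37.0]
tcp_rot: [1.592, 1.56, 2.965]
contact_force: [-12.2, 0.1, 7.9]
grip_width: 0.6
```

Request:
{"op": "arm_command", "data": {
  "plan": [
    {"tx": 0, "ty": -0.05, "tz": 0, "wx": 0, "wy": 0, "wz": 0, "jaw": -1},
    {"tx": 0, "ty": -0.05, "tz": 0, "wx": 0, "wy": 0, "wz": 0, "jaw": -1},
    {"tx": 0, "ty": 0, "tz": 0, "wx": 0, "wy": 0, "wz": 0, "jaw": -1}
  ]
}}

```text
time: 14.5
tool_pos: [491.7, -25.1, 36.8]
tcp_rot: [1.58, 1.559, 2.954]
contact_force: [-12.6, 1.6, 7.0]
grip_width: 0.2
```

Request:
{"op": "arm_command", "data": {
  "plan": [
    {"tx": 0, "ty": -0.05, "tz": 0, "wx": 0, "wy": 0, "wz": 0, "jaw": -1},
    {"tx": 0, "ty": -0.03, "tz": 0, "wx": 0, "wy": 0, "wz": 0, "jaw": -1},
    {"tx": 0, "ty": 0, "tz": 0, "wx": 0, "wy": 0, "wz": 0, "jaw": -1}
  ]
}}

```text
time: 14.8
tool_pos: [491.8, -25.1, 36.7]
tcp_rot: [1.581, 1.557, 2.954]
contact_force: [-14.4, 1.0, 8.4]
grip_width: 0.7
```

```bash
python3 - <<'E'
from h import *
o=st()
E
```

```text
t 14.8 base [-133.    15.3   36.7] F base [-14.3  -1.8   8.4] rot [ 0.0006 -0.0001 -0.0135] w 0.7
```

Request:
{"op": "arm_command", "data": {
  "plan": [
    {"tx": 0, "ty": -0.04, "tz": 0, "wx": 0, "wy": 0, "wz": 0, "jaw": -1},
    {"tx": 0, "ty": 0, "tz": 0, "wx": 0, "wy": 0, "wz": 0, "jaw": -1},
    {"tx": 0, "ty": 0, "tz": 0, "wx": 0, "wy": 0, "wz": 0, "jaw": -1}
  ]
}}

```text
time: 15.1
tool_pos: [491.9, -25.1, 36.7]
tcp_rot: [1.58, 1.557, 2.954]
contact_force: [-15.7, 1.6, 8.9]
grip_width: 0.2
```

```bash
python3 - <<'E'
from h import *
o=st()
E
```

```text
t 15.1 base [-132.9   15.4   36.7] F base [-15.7  -1.5   8.9] rot [ 0.0007 -0.0001 -0.0141] w 0.2
```

It's firm at 15.7 N with no further creep. Backing off now.

Request:
{"op": "arm_command", "data": {
  "plan": [
    {"tx": 0, "ty": 0.2, "tz": 0, "wx": 0, "wy": 0, "wz": 0, "jaw": -1},
    {"tx": 0, "ty": 0.4, "tz": 0, "wx": 0, "wy": 0, "wz": 0, "jaw": -1},
    {"tx": 0, "ty": 1, "tz": 0, "wx": 0, "wy": 0, "wz": 0, "jaw": -1},
    {"tx": -1, "ty": 1, "tz": 0, "wx": 0, "wy": 0, "wz": 0, "jaw": -1},
    {"tx": -3, "ty": 0, "tz": 0, "wx": 0, "wy": 0, "wz": 0, "jaw": -1},
    {"tx": -4, "ty": -1, "tz": 0, "wx": 0, "wy": 0, "wz": 0, "jaw": -1},
    {"tx": -4, "ty": -4, "tz": 0, "wx": 0, "wy": 0, "wz": 0, "jaw": -1},
    {"tx": -4, "ty": -4, "tz": 0, "wx": 0, "wy": 0, "wz": 0, "jaw": -1},
    {"tx": -4, "ty": -4, "tz": 0, "wx": 0, "wy": 0, "wz": 0, "jaw": -1},
    {"tx": 0, "ty": 0, "tz": 0, "wx": 0, "wy": 0, "wz": 0, "jaw": -1},
    {"tx": 0, "ty": 0, "tz": 0, "wx": 0, "wy": 0, "wz": 0, "jaw": -1}
  ]
}}

```text
time: 16.2
tool_pos: [585.7, -43.9, 223.2]
tcp_rot: [1.517, 1.568, 2.89]
contact_force: [-1.1, -0.1, 0.2]
grip_width: 0.5
```

```bash
python3 - <<'E'
from h import *
o=st()
np.savez("o12.npz",tool_pos=o['tool_pos'],tcp_rot=o['tcp_rot'])
cv2.imwrite("pics/w12.png",imaging.capture("wrist"))
cv2.imwrite("pics/s12.png",cv2.resize(imaging.capture("side")[190:330,250:460],None,fx=3.8,fy=3.8,interpolation=cv2.INTER_CUBIC))
E
```

```text
t 16.2 base [-37.3  15.3 223.2] F base [-1.  -0.3  0.2] rot [ 0.0001  0.0001 -0.0025] w 0.5
```

View pics/w12.png

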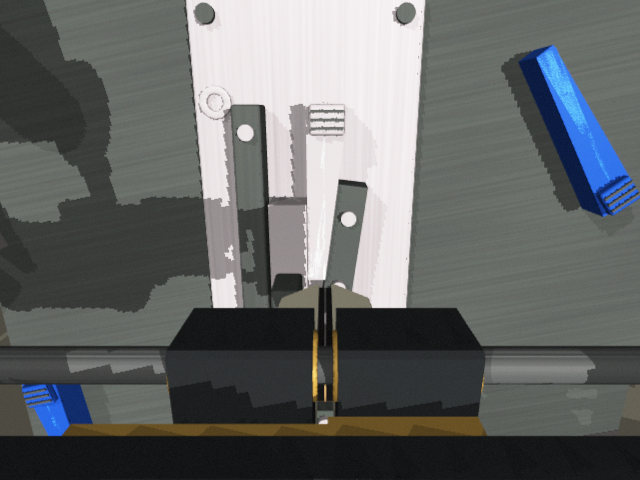

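View pics/s12.png

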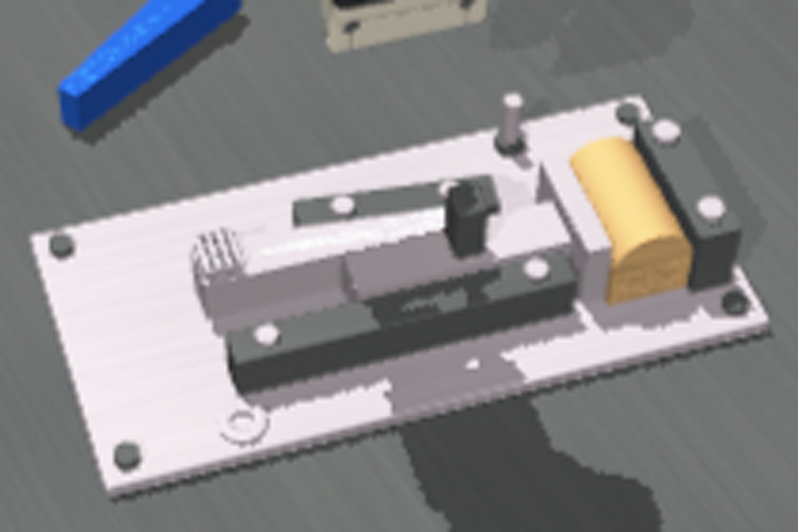

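The wrist view shows the wedge flat, tail at about (327,120), in contact with both bar and ramp. The side view shows the former tight between jaw and stop. One numeric check before handing in, including the bystanders.

```bash
python3 - <<'E'
from h import *
o=dict(np.load("o12.npz"))
for nm,uv,z in [("bar rear",[[269,198],[307,198]],42),("wedge thumb",[[310,104],[344,104]],48),("ramp",[[341,180]],36),("washer",[[214,102]],12),("plate",[[186,0],[424,0]],10)]:
    print(nm,w2b(back(uv,z,"wrist",o),BP).round(1).tolist())
im=imaging.capture("top"); a=cv2.imread("pics/top0.png")
cv2.imwrite("pics/top13.png",im)
d=cv2.absdiff(im,a).max(2); cv2.imwrite("pics/d13.png",cv2.resize(np.hstack([im[100:340,200:],]),None,fx=1.8,fy=1.8))
E
```

```text
bar rear [[-50.9, -27.6, 42.0], [-50.9, 1.9, 42.0]]
wedge thumb [[-120.4, 5.1, 48.0], [-120.4, 29.4, 48.0]]
ramp [[-64.0, 28.3, 36.0]]
washer [[-122.2, -72.3, 12.0]]
plate [[-194.8, -88.0, 10.0], [-194.8, 89.8, 10.0]]
```

View pics/d13.png

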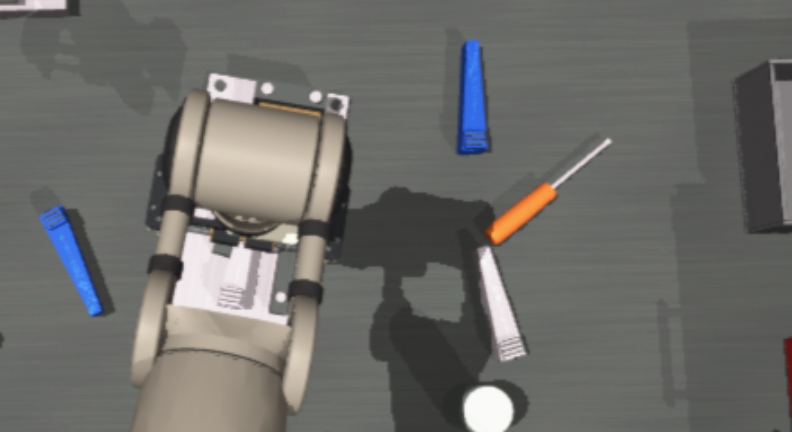

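```bash
python3 - <<'E'
import cv2
im=cv2.imread("pics/w12.png")[90:310,240:400]; cv2.imwrite("pics/w12z.png",cv2.resize(im,None,fx=2.7,fy=2.7,interpolation=cv2.INTER_CUBIC))
E
```

```text
(no output)
```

View pics/w12z.png

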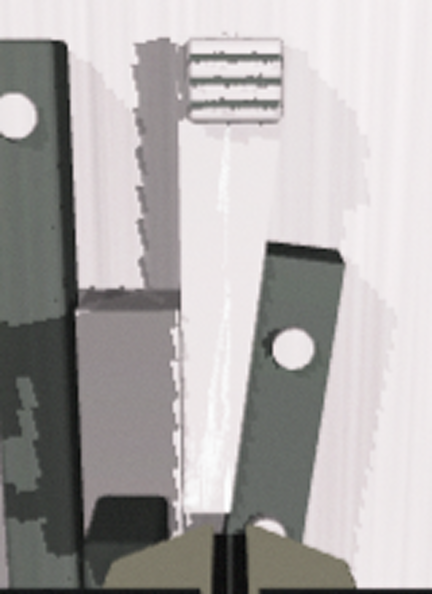

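```bash
python3 -c "
from h import *
st(); print(bot.close_job())"
```

```text
t 16.35 base [-39.2  15.4 221.5] F base [-0.5 -0.6 -1.2] rot [ 0.0003  0.0001 -0.0075] w 0.9
the job is handed in; nothing more can be done
None
```

The former is clamped and the wedge is jammed. I handed the job in at 16.35 s.

- **Bar:** I pushed the lug with shut fingers for about 36 mm. It slid at about 3 N, then the former met the stop and motion ceased at about 9 N.
- **Wedge:** I pushed the tail along +x for roughly 33 mm. It slid freely at about 2 N, then jammed. I pressed it to about 15.7 N, where it held without creeping, then backed off.

**Last checks**
- **Former:** In the side view it sits against both jaw and stop, and the jaw face measures about 84 mm along the base's x. The stop is about 130 mm by eye. My first rough reading of it was 121–126 mm. I put that down to picking the lower edge of its face, but did not measure it again.
- **Wedge:** It lies flat and close against both bar and ramp, with about 57 mm of tail behind the ramp block. The ramp corner came out about 4 mm further out than in the earlier picture, which the close-up suggests was a pixel-picking error.
- **Bystanders:** The washer measured the same within 3 mm. The bolt, spare wedge, screwdriver and tin looked unmoved. I did not look again at the hammer, disc and offcut after the moves, but the arm kept well above the bench on that side.
- **Robot:** Nothing was touching the tool at the end. The remaining force reading of about 1 N is noise.

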